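Load the colour reader and hold its shutter open at the mark

ROBOT

A 7-joint arm with a two-finger parallel gripper is mounted at the origin on the work surface. World frame = base frame: x ahead of the robot, y to its left, z up, the work surface at z = 0. Lengths are in m, angles in degrees, forces in N, time in s.
With the tool pointing down it reaches from about 0.425 to 0.875 m from the base axis. Payload 4.7 kg.
Tool frame: the origin (TCP) lies on the centre line of the jaws, within the pads' length; the fingertips stand 8 mm ahead of it and the grasp point (between the pads) lies 11 mm behind it; z points along the fingers, y is the direction in which the jaws open and shut (so a half turn about z gives the same grasp; the last joint's range is limited). The gripper opens to 87 mm and grips with 3 to 60 N. Pads are 19 mm wide; open, the fingers measure 117 mm over their backs; the gripper's body (75 mm by 190 mm) begins 51 mm behind the grasp point.
Start: joints at [69.907, 18.392, -4.016, 83.108, 1.295, 78.541, -3.26], TCP at [0.232, -0.607, 0.231] pointing down, gripper open.
Joint ranges: [-163.93, 163.93], [-17.29, 119.83], [-79.2, 71.16], [3.27, 140.29], [-89.18, 269.18], [5.43, 117.66], [-154.24, 154.24]. Speed limits (degrees/s): [147.25, 147.25, 180, 180, 180, 180, 180].

INTERFACE

Orientations are given as [roll, pitch, yaw] about the fixed x, y, z axes, in that order (R = Rz(yaw) Ry(pitch) Rx(roll)).
In Python, from cell import env gives the robot as it stands. The module is installed in compiled form; this text tells all that it offers.
- The arm moves only by the tool move_arm, never from a script. Its argument "steps" is a list of rows, each a list of 2 entries, a list of its own where there are three numbers: the shift along the tool's x, y, z in m, then the turn about the tool's z in rad. A call has 1 to 20 rows; each row is the pose to reach, as a shift and turn from the pose commanded when the call began, along the tool's axes at that moment; what a row does not reach only later rows make up. A row lasts 1/8 s, in which the tool goes at most 62.5 mm and 10.7 degrees, less where a joint would pass 70% of its speed; a pose out of reach is approached as far as the arm can. A call with a gripper value outside its range is refused whole. "hand" is the closure, from -1 (fully open) to 1 (shut), set as the call begins (left out, the last holds). The fingers move at their own pace and stop on an object; "squeeze" is the grip in N (left out, the last holds). Time passes only in rows, so rows that repeat a pose let the fingers close. It gives the time, the measured TCP pose, the force and the opening at its end, in the units of the state.
- env.get_obs(): the state, without advancing time (a new reading comes with each control period).
- env.read_camera(name): name is "scene" or "top"; returns (picture, depth): 384x512x3 uint8, red, green, blue; 384x512 float32, m along the optical axis (not along the pixel's ray), 0 where there is no reading.
- env.calibration(name): a dict with "intrinsics" (3x3 intrinsics, pixels), "D" ([k1, k2, p1, p2, k3] as OpenCV has them; the pictures are not rectified), "position" and "orientation" of the camera in the world. Camera axes: x right, y up, looking along -z (the intrinsics and any distortion apply to the point x, -y, -z); pixel columns grow to the right and rows downward; lengths in m; the calibration is good to about 2 mm. A picture is of the moment at which its call begins. calibration takes no time and is no camera call.
- env.sign_off(): hands the job in, once; it reports no verdict.
Trained networks look in the newest picture that a camera, given by its name, has taken for a name from the list of things; names that differ only in an ending like _2 or _b are one class to them, and where a whole thing is asked for, a point or a joint stands for the part that bears it (a point fixed in the world has none). Each returns a list of dicts, best first, with "conf" (0 to 1); they miss things now and then, are a little off and sometimes report something else, mostly with a low value. They report only what shows in the picture. A call takes as long as a camera call. They do not tell look-alikes from the thing itself.
- env.cut_out(camera, query): "region" (384x512 bool, what is visible of it) and "uv" ([column, row] in pixels, amid what is visible of it).
The state is a dict: "time_s": time; "qpos": joint angles; "joint_velocities": joint speeds; "effort": joint torques, N m; "tool_pos": TCP position; "tool_rot": TCP orientation; "force": force on the tool from outside, world axes, zero at the start; "wrist_torque": the same for the moment, N m; "grip_width": finger opening in m.
Only numpy, scipy, OpenCV 4.12 (cv2) and the standard library are available. Lean on these libraries where they do the work, as an engineer would, in place of code of your own. Each camera call takes 0.05 s, during which the arm holds its last target. There are 200 camera calls.

TASK

Gently set the oblong white test cassette, face up, on the narrow sloped rest of the colour reader: lengthwise along the slope, centred, its lower end down at the small lip; do not drop it. Once you have let go of it, pull the reader's spring-return shutter slide out by its upright tab until its pointer lines up with the fin of the index clip, and keep it there for three seconds and on: the program finishes while the robot still holds the slide at the mark. Leave the other things on the bench where they are.

Things in the scene. Friction and masses are not known exactly. Their poses are not given: they have to be found in the camera images.
- cassette: The oblong test cassette, a white plastic block 70 mm long (its x) x 40 wide (y) x 18 high (z), with a grey strip window and two small round wells on its upper face; about 60 g, loose, lying flat on the bench face up at the start, to the robot's right of the reader. Origin: centre of its underside. Both ends are alike: either may point downhill.
- reader: Colour reader, fixed, 255 (x) x 250 (y) mm, front (-x) roughly to the robot. Origin: on the bench, 115 behind its front edge, mid-width. Grey base plate 20 high; white housing 85 high at the back (x +50 to +140), full width; before it the rest on the left (x -20, y +65) and the shutter slide on the right (y -60) on a bed 90 wide, its top 38 above the bench. Place and yaw vary.
- rest: The reader's sloped rest: raised steel bar 70 mm long (x, uphill, away from the reader's front) x 26 wide (y), inclined 0.30 rad, falling to the reader's front. Origin: middle of its upper face, 85 above the bench; z square to that face. Fingers pass on both sides. A lip at its lower end stands 8 above the face, inner side at x = -35: a cassette touching it has its origin at the rest's origin.
- slide: Shutter slide: steel plate 60 wide with a black upright grip tab 14 (x) x 36 (y) x 58 mm high. Origin: middle of the tab's foot, on the plate, 48 above the bench; axes as the reader's. At home the tab's middle is 70 in front of the housing. Pulls out to the reader's front (-x) by up to 90; a spring (5.5 N at home, 0.9 N more per 10 mm) returns it home when let go.
- pointer (a point): Outer end of the slide's pointer, a 4 mm thick black stub level with the middle of the tab, sticking out of the slide's right side (-y): 43 mm to -y of the slide's origin, 2 mm above it. It moves with the slide.
- mark: Index clip: small black saddle 16 x 12 x 8 mm fixed at the right edge of the slide's bed, with a fin 3 thick (x), 12 high on top: the mark. Origin: saddle's underside, below the fin's mid-plane, 30 above the bench; axes as the reader's. 30 to 70 in front of the pointer's home. At the mark, pointer and fin have the same x in the reader's frame; the slide passes beside without touching.
- tip_box: Bystander: closed pipette-tip box 72 x 52 x 48 mm, loose, to the right of the reader. Origin: centre of underside.
- control_disc: Bystander: white round disc, 44 mm diameter, 15 high, loose, near the robot. Origin: centre of underside.
- reagent: Bystander: amber bottle, 60 mm diameter, 130 high, loose, left of the reader. Origin: centre of underside.
- beaker: Bystander: glass beaker, 68 mm diameter, 85 high, loose, left of the reader. Origin: centre of underside.
- jar: Bystander: white jar, 52 mm diameter, 60 high, loose, near the robot. Origin: centre of underside.
Things that resemble listed ones, but are neither listed nor needed, are in the scene too. What is shaped like the cassette but brown or yellow is not meant.

How it is judged (in metres and radians):
On the way, in this order (a step that is already met when the one before it is completed fails the run):
1. the cassette rests on the sloped rest, let go and still (x of cassette in the frame of rest between -0.006 and 0.015 m and y of cassette in the frame of rest between -0.009 and 0.009 m and z of cassette in the frame of rest between -0.004 and 0.004 m and angle between the z axis of cassette and the z axis of rest, either way round below 0.12 rad and angle between the x axis of cassette and the x axis of rest, either way round below 0.2 rad and angle between cassette's own z axis and vertical below 0.6 rad and linear speed of cassette below 0.02 m/s and contact force between each of the fingers, the arm and cassette below 0.1 N), for 0.2 s.
2. the slide is held at the mark for two seconds with the cassette on the rest (all of step 1 and x of pointer in the frame of mark between -0.005 and 0.005 m and linear speed of slide below 0.01 m/s and contact force between any of the fingers, the arm and slide above 1 N), for 2 s.
At the end, for the whole second after the job is handed in: Cassette face up on the rest: flat (0.12 rad), lengthwise (0.2 rad), within 9 mm of its centre line, lower end at most 15 mm from the lip, still, untouched. The robot holds the slide still, pointer within 5 mm of the mark (2 s before the end too). Loose bystanders moved under 25 mm (all of step 2 and distance of each of tip_box, control_disc, reagent, beaker, jar from where it was at the start of the episode below 0.025 m); the arm keeps its last pose, push and grip.
It fails at once if a bystander is pushed away by more than 25 mm (distance of any of tip_box, control_disc, reagent, beaker, jar from where it was at the start of the episode above 0.025 m).
It fails at once if the cassette is dropped (moves at more than 0.5 m/s with no finger on it) (linear speed of cassette above 0.5 m/s and contact force between each of the fingers, the arm and cassette below 0.05 N).
It also fails if it takes over 54 s, if anything falls off the work surface, if the arm or the gripper's body presses on something with over 40 N, if the wrist force passes 120 N, or if a joint passes its speed limit or range.

## Working session

There is one attempt and no reset: what is moved stays moved. The work goes in short steps, Python scripts to look and compute and a tool call to move; the robot and the scene stay as the last step left them, time stands still between calls to the robot, and variables do not carry over. Pictures are saved under pics/ and viewed, about 8 in all and at most 12, crops included, and the job is handed in when it is done.

Besides the shell and the picture viewer there is one more tool, called after "Call:" as a command line: name --argument value ..., lists and objects as JSON in quotes. move_arm: Moves the arm, as the interface text tells. Its arguments: {"type":"object","properties":{"steps":{"type":"array"},"hand":{"type":"number"},"squeeze":{"type":"number"}},"required":["steps"]}

```bash
mkdir -p pics
cat > h.py <<'E'
import numpy as np, cv2
from scipy.spatial.transform import Rotation as R
from cell import env
def cam(n):
    c=env.calibration(n); return c
def rot(c):
    o=np.array(c["orientation"],float)
    return o if o.shape==(3,3) else R.from_euler('xyz',o,degrees=True).as_matrix()
def cloud(n,dep):
    c=cam(n);K=np.array(c["intrinsics"],float);D=np.array(c["D"],float)
    h,w=dep.shape;u,v=np.meshgrid(np.arange(w),np.arange(h))
    p=cv2.undistortPoints(np.stack([u,v],-1).reshape(-1,1,2).astype(float),K,D).reshape(h,w,2)
    P=np.stack([p[...,0]*dep,-p[...,1]*dep,-dep],-1)
    return P@rot(c).T+np.array(c["position"])
def proj(n,X):
    c=cam(n);Y=(np.atleast_2d(X)-np.array(c["position"]))@rot(c)
    return cv2.projectPoints(Y*[1,-1,-1],np.zeros(3),np.zeros(3),np.array(c["intrinsics"],float),np.array(c["D"],float))[0].reshape(-1,2)
E
python3 - <<'E'
from h import *
o=env.get_obs();print({k:np.round(o[k],3) for k in("time_s","tool_pos","tool_rot","grip_width")})
ims=[]
for n in("scene","top"):
    im,d=env.read_camera(n);np.savez(f"{n}.npz",im=im,d=d,P=cloud(n,d));c=cam(n);print(n,c)
    cv2.imwrite(f"pics/{n}0.png",im[...,::-1]);P=cloud(n,d)
    for q in("cassette","reader","rest","slide","pointer","mark","tip_box","control_disc"):
        for r in env.cut_out(n,q)[:4]:
            m=r["region"]&(d>0);print(n,q,round(r["conf"],2),np.round(r["uv"]),m.sum(),np.round(np.median(P[m],0),3) if m.any() else None)
E
```

```text
{'time_s': np.float64(0.0), 'tool_pos': array([ 0.232, -0.607,  0.229]), 'tool_rot': array([-1.79892e+02,  5.00000e-03,  2.09020e+01]), 'grip_width': np.float64(0.087)}
scene {'intrinsics': array([[412.37707769,   0.        , 252.99769621],
       [  0.        , 412.37707769, 195.79059454],
       [  0.        ,   0.        ,   1.        ]]), 'D': array([-0.04865024,  0.        ,  0.        ,  0.        ,  0.        ]), 'position': array([ 0.87599645, -0.59261745,  0.94798712]), 'orientation': array([38.94984797,  0.15133888, 29.26278983])}
scene cassette 0.93 [155. 302.] 528 [ 0.465 -0.34   0.018]
scene cassette 0.92 [113. 335.] 593 [ 0.426 -0.456  0.019]
scene cassette 0.57 [127. 273.] 397 [ 0.347 -0.315  0.019]
scene reader 0.87 [305. 239.] 8216 [ 0.708 -0.029  0.049]
scene rest 0.55 [300. 200.] 216 [0.653 0.063 0.086]
scene slide 0.96 [292. 245.] 784 [ 0.687 -0.062  0.05 ]
scene pointer 0.63 [293. 246.] 729 [ 0.687 -0.061  0.05 ]
scene mark 0.46 [341. 129.] 564 [0.629 0.406 0.076]
scene tip_box 0.8 [223. 302.] 822 [ 0.612 -0.265  0.048]
top {'intrinsics': array([[415.74413709,   0.        , 259.35312135],
       [  0.        , 415.74413709, 199.6317634 ],
       [  0.        ,   0.        ,   1.        ]]), 'D': array([-0.00441499,  0.        ,  0.        ,  0.        ,  0.        ]), 'position': array([ 0.24398339, -0.01882837,  1.47829326]), 'orientation': array([ 10.78785476,   0.93554097, -90.42806171])}
top cassette 0.76 [355. 217.] 221 [ 0.459 -0.338  0.018]
top cassette 0.73 [389. 225.] 234 [ 0.419 -0.453  0.018]
top cassette 0.6 [349. 250.] 236 [ 0.34  -0.311  0.017]
top cassette 0.33 [138. 172.] 379 [0.613 0.414 0.084]
top reader 0.72 [256. 150.] 5261 [0.699 0.006 0.04 ]
top rest 0.67 [242. 163.] 160 [0.65  0.065 0.082]
top slide 0.78 [274. 153.] 367 [ 0.691 -0.055  0.049]
top pointer 0.86 [275. 150.] 379 [ 0.691 -0.055  0.048]
top tip_box 0.65 [330. 175.] 332 [ 0.599 -0.258  0.047]
```

```bash
python3 -c "
import cv2
for n in('scene','top'):
    cv2.imwrite(f'pics/{n}0b.png',cv2.resize(cv2.imread(f'pics/{n}0.png'),(800,600),interpolation=2))"
```

```text
(no output)
```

View pics/top0b.png

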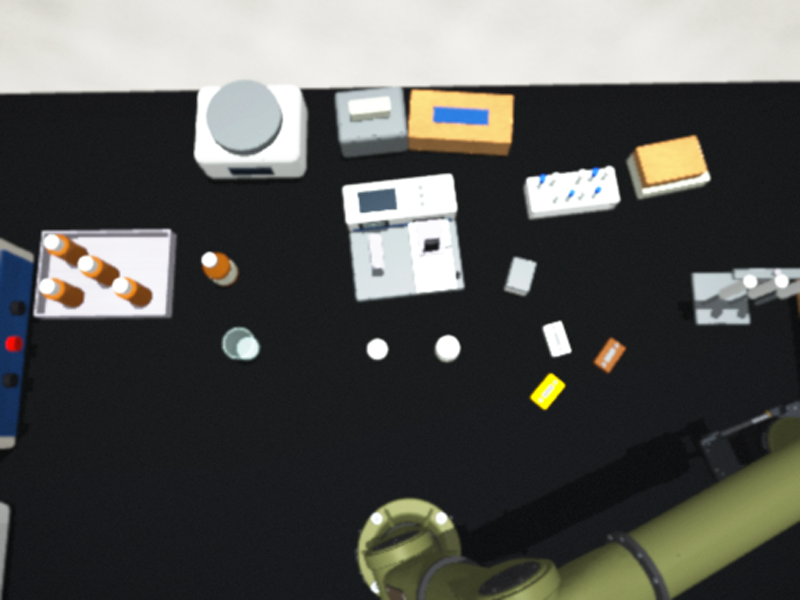

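View pics/scene0b.png

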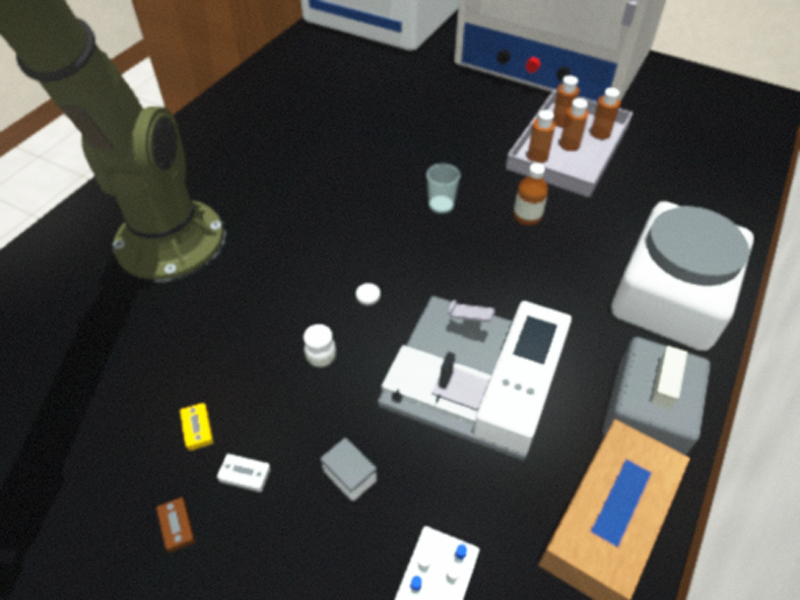

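Scene picture: white cassette at about (155,302) in raw pixels. The yellow and brown decoys are beside it, the reader is at (305,239), the tab at (286,235) and the index clip at (255,253). Next I'll fit the geometry.

```bash
python3 - <<'E'
from h import *
def rect(P,m):
    (c,s,a)=cv2.minAreaRect((P[m][:,:2]*1000).astype(np.float32)); 
    if s[0]<s[1]: s=s[::-1];a+=90
    return np.round(c,1),np.round(s,1),round(a%180,1),m.sum()
for n in("scene","top"):
    z=np.load(n+".npz");P=z["P"];d=z["d"];im=z["im"].astype(int);ok=d>0
    x,y,zz=P[...,0],P[...,1],P[...,2]
    near=lambda cx,cy,r:(np.hypot(x-cx,y-cy)<r)&ok
    m=near(.462,-.339,.055)&(zz>.012)&(zz<.03);print(n,"cass",rect(P,m),np.round(np.median(zz[m]),4), "mean",P[m].mean(0).round(4))
    m=near(.78,-.02,.2)&(zz>.078)&(zz<.09)&(x>.7);m=cv2.morphologyEx(m.astype(np.uint8),cv2.MORPH_OPEN,np.ones((3,3)))>0
    print(n,"housing",rect(P,m),P[m].mean(0).round(4))
    m=near(.65,.065,.06)&(zz>.065)&(zz<.11)&(x<.70);m=cv2.morphologyEx(m.astype(np.uint8),cv2.MORPH_OPEN,np.ones((2,2)))>0
    print(n,"rest",rect(P,m),P[m].mean(0).round(4))
    A=np.c_[P[m][:,:2]-[.65,.065],np.ones(m.sum())];print(np.linalg.lstsq(A,zz[m],rcond=None)[0].round(4))
    m=near(.66,-.05,.1)&(zz>.062)&(zz<.13)&(y<.02)&(x<.72);print(n,"tab",rect(P,m),P[m].mean(0).round(4),zz[m].max())
    m=near(.6,-.1,.07)&(im.sum(2)<200)&(zz>.028);print(n,"mark",P[m].mean(0).round(4),m.sum(), P[m].min(0).round(3),P[m].max(0).round(3))
E
python3 -c "
import cv2
a=cv2.imread('pics/scene0.png')[165:305,225:385];cv2.imwrite('pics/c1.png',cv2.resize(a,(800,700),interpolation=2)[:600])"
```

```text
scene cass (array([ 460.4, -338.6]), array([71.2, 41.6]), 13.5, np.int64(478)) 0.0184 mean [ 0.4618 -0.3397  0.0183]
scene housing (array([850.1,  24.2]), array([252.7, 247.8]), 96.9, np.int64(2775)) [ 0.7848 -0.0036  0.0862]
scene rest (array([641.7,  98.4]), array([103.5,  77.4]), 103.1, np.int64(281)) [0.6532 0.0679 0.0776]
[ 0.3205 -0.9458  0.0793]
scene tab (array([665.8, -58.5]), array([37.1, 14.8]), 92.8, np.int64(152)) [ 0.6676 -0.063   0.0948] 0.11025305358792048
scene mark [ 0.609  -0.1187  0.0405] 16 [ 0.605 -0.122  0.033] [ 0.614 -0.114  0.05 ]
top cass (array([ 459. , -339.2]), array([70.1, 40.2]), 14.5, np.int64(214)) 0.0178 mean [ 0.4581 -0.3385  0.0177]
top housing (array([846. ,  22.2]), array([249. , 238.3]), 96.3, np.int64(1420)) [0.7808 0.0101 0.0844]
top rest (array([657.5,  64.5]), array([89.8, 24.8]), 6.2, np.int64(161)) [0.6503 0.0633 0.0735]
[-0.0407  1.3691  0.0758]
top tab (array([665.1, -57. ]), array([34.7, 15.7]), 95.3, np.int64(79)) [ 0.6626 -0.0571  0.0947] 0.11133208110983595
top mark [ 0.6594 -0.0649  0.0781] 10 [ 0.658 -0.068  0.059] [ 0.661 -0.061  0.1  ]
```

View pics/c1.png

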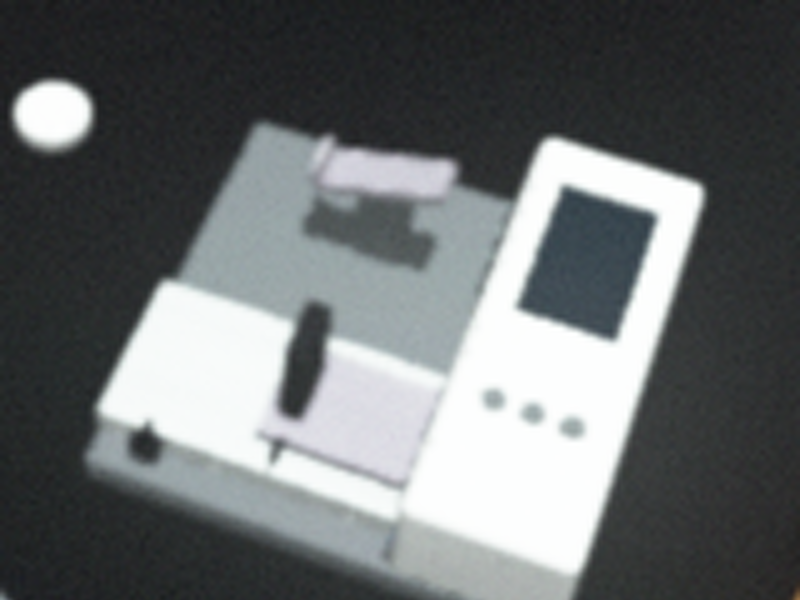

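Crop: rest at raw (302,199) with the lip on its left (near) end, tab at (286,236), pointer stub end at (280,257), and index fin at (254.5,251). Next I'll refine the reader pose.

Run:
```python
from h import *
def rect(Q):
    (c,s,a)=cv2.minAreaRect((Q[:,:2]*1000).astype(np.float32))
    if s[0]<s[1]: s=s[::-1];a+=90
    return np.round(c,1),np.round(s,1),round((a%180),2),len(Q)
for n in("scene","top"):
    z=np.load(n+".npz");P=z["P"];ok=z["d"]>0;im=z["im"]
    psi=np.radians(5.5)
    tab=np.array([.6655,-.058])
    for it in range(3):
        c,s=np.cos(psi),np.sin(psi);Rm=np.array([[c,-s],[s,c]])
        o=tab-Rm@[-.02,-.06]
        q=(P[...,:2]-o)@Rm; rx,ry=q[...,0],q[...,1];zz=P[...,2]
        m=ok&(abs(zz-.085)<.006)&(rx>.035)&(rx<.16)&(abs(ry)<.15)
        r=rect(P[m]); psi=np.radians(r[2]-90)
    c0=r[0]/1000;o_h=c0-Rm@[.095,0]
    print(n,"housing",r,"o from housing",o_h.round(4),"o from tab",o.round(4),"psi",r[2]-90)
    m=ok&(abs(rx+.02)<.055)&(abs(ry-.065)<.03)&(abs(zz-(.085+.309*(rx+.02)))<.008)
    Q=np.c_[q[m],zz[m]];print("rest in reader: mean",Q.mean(0).round(4),"min",np.percentile(Q,3,0).round(4),"max",np.percentile(Q,97,0).round(4),rect(Q),m.sum())
    e=[np.r_[o+Rm@v[:2],v[2]] for v in np.array([[-.02,.065,.085],[-.02,-.06,.106],[-.02,-.103,.05]])];print(proj(n,e).round(1))
    # tab top
    m=ok&(zz>.07)&(zz<.12)&(abs(rx+.02)<.03)&(abs(ry+.06)<.03);print("tab reader",rect(np.c_[q[m]*1,zz[m]]))
    # mark from pixel at known z
    if n=="scene":
        from scipy.optimize import fsolve
        for uv,h in(((254.8,250),.050),((254.2,253),.036)):
            f=fsolve(lambda t:proj(n,[*t,h])[0]-uv,[.6,-.11]);print("mark",f.round(4),((f-o)@Rm).round(4))
```

```text
scene housing (array([772.5,  14.6]), array([252.5,  92.9]), 96.12, 2958) o from housing [0.678  0.0045] o from tab [0.679  0.0038] psi 6.1200000000000045
rest in reader: mean [-0.0202  0.0635  0.0863] min [-0.0549  0.0522  0.075 ] max [0.0134 0.0776 0.0973] (array([-20.8,  65. ]), array([73.5, 29.7]), 176.7, 243) 243
[[301.3 199.6]
 [285.5 231. ]
 [278.2 256.7]]
tab reader (array([-19.7, -60.4]), array([37., 14.]), 88.6, 136)
mark [ 0.6094 -0.1123] [-0.0816 -0.108 ]
mark [ 0.6083 -0.1134] [-0.0828 -0.109 ]
top housing (array([771.3,  13.9]), array([248.8,  93.3]), 95.85, 1566) o from housing [0.6768 0.0042] o from tab [0.6793 0.0037] psi 5.849999999999994
rest in reader: mean [-0.0214  0.0652  0.0843] min [-0.0559  0.0528  0.0738] max [0.0105 0.0774 0.0969] (array([-23.5,  65. ]), array([71.6, 25.8]), 0.41, 158) 158
[[240.5 159.4]
 [276.4 153.7]
 [288.  157. ]]
tab reader (array([-20.3, -59. ]), array([34.7, 15.6]), 89.76, 72)
```

Call:
move_arm --steps '[[[0.1,-0.055,0.0],0.04],[[0.15,-0.083,0.02],0.08],[[0.2,-0.11,0.04],0.12],[[0.25,-0.137,0.06],0.12],[[0.29,-0.159,0.1],0.12],[[0.309,-0.169,0.129],0.12],[[0.309,-0.169,0.129],0.12],[[0.309,-0.169,0.129],0.12],[[0.309,-0.169,0.129],0.12],[[0.309,-0.169,0.129],0.12]]' --hand -1 --squeeze 6

```text
time_s: 2.15
tool_pos: [0.4598, -0.3412, 0.1028]
tool_rot: [179.9, -0.0, 13.9]
force: [0.0, 0.2, 0.7]
grip_width: 0.0872
```

```bash
cat >> h.py <<'E'
def to(x,y,z,yaw):
    o=env.get_obs();p=np.array(o["tool_pos"]);M=R.from_euler('xyz',o["tool_rot"],degrees=True).as_matrix()
    print("t",round(float(o["time_s"]),2),"pos",p.round(4),"rot",np.round(o["tool_rot"],2),"F",np.round(o["force"],1),"w",round(float(o["grip_width"]),4))
    print("shift",(M.T@(np.array([x,y,z])-p)).round(4),"turn",round(np.radians(-(yaw-o["tool_rot"][2]+180)%360-180)+0 if 0 else -np.radians((yaw-o["tool_rot"][2]+180)%360-180),4))
E
python3 -c "
from h import *
to(.460,-.339,.012,14)"
```

```text
t 2.15 pos [ 0.4598 -0.3412  0.1028] rot [ 1.7987e+02 -5.0000e-02  1.3860e+01] F [0.  0.2 0.7] w 0.0872
shift [ 0.0006 -0.0023  0.0908] turn -0.0024
```

Call:
move_arm --steps '[[[0.001,-0.002,0.04],0],[[0.001,-0.002,0.07],0],[[0.001,-0.002,0.083],0],[[0.001,-0.002,0.0905],0],[[0.001,-0.002,0.0905],0],[[0.001,-0.002,0.0905],0]]'

```text
time_s: 2.9
tool_pos: [0.4615, -0.3376, 0.0122]
tool_rot: [179.9, -0.1, 14.0]
force: [-0.9, -0.2, -0.8]
grip_width: 0.0866
```

Call:
move_arm --steps '[[[0,0,0],0],[[0,0,0],0],[[0,0,0],0],[[0,0,0],0],[[0,0,0],0],[[0,0,0],0]]' --hand 1 --squeeze 8

```text
time_s: 3.65
tool_pos: [0.4607, -0.337, 0.011]
tool_rot: [180.0, 0.0, 14.0]
force: [-0.7, -0.1, 0.0]
grip_width: 0.0399
```

Call:
move_arm --steps '[[[0,0,-0.02],0],[[0,0,-0.06],0],[[0,0,-0.11],0],[[0,0,-0.15],0],[[0,0,-0.15],0],[[0,0,-0.15],0]]'

```text
time_s: 4.4
tool_pos: [0.4601, -0.3366, 0.1602]
tool_rot: [-179.9, 0.1, 14.0]
force: [0.2, 0.1, -0.9]
grip_width: 0.0399
```

Run:
```python
from h import *
to(.6553,.067,.16,6)
im,d=env.read_camera("scene");P=cloud("scene",d)
print([ (round(r["conf"],2),np.round(r["uv"]),np.median(P[r["region"]&(d>0)],0).round(3)) for r in env.cut_out("scene","cassette")])
u,v=proj("scene",env.get_obs()["tool_pos"])[0].astype(int);print(u,v)
cv2.imwrite("pics/g1.png",cv2.resize(im[max(v-80,0):v+80,max(u-100,0):u+100,::-1],None,fx=3,fy=3,interpolation=2))
```

```text
t 4.4 pos [ 0.4601 -0.3366  0.1602] rot [-1.7995e+02  6.0000e-02  1.4020e+01] F [ 0.2  0.1 -0.9] w 0.0399
shift [ 2.871e-01 -3.443e-01  2.000e-04] turn 0.1401
[(0.67, array([114., 337.]), array([ 0.426, -0.456,  0.019])), (0.6, array([155., 276.]), array([ 0.485, -0.331,  0.168]))]
143 272
```

View pics/g1.png

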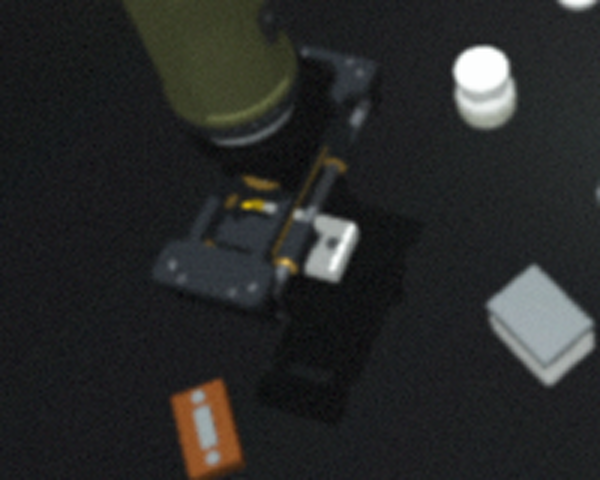

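Picture: the cassette is held by its long sides, level, with its far end visible at crop (332,245). Carry it over to the rest.

Call:
move_arm --steps '[[[0.026,-0.031,0],0.01],[[0.062,-0.075,0],0.03],[[0.1,-0.12,0],0.06],[[0.135,-0.162,0],0.09],[[0.17,-0.204,0],0.11],[[0.205,-0.246,0],0.13],[[0.24,-0.288,0],0.14],[[0.265,-0.318,0],0.14],[[0.281,-0.337,0],0.14],[[0.287,-0.344,0],0.14],[[0.287,-0.344,0],0.14],[[0.287,-0.344,0],0.14],[[0.287,-0.344,0],0.14]]'

```text
time_s: 6.12
tool_pos: [0.6557, 0.0647, 0.1611]
tool_rot: [179.9, 0.0, 5.9]
force: [-0.0, -1.1, -0.9]
grip_width: 0.0401
```

Run:
```python
from h import *
to(.6553,.067,.116,6)
o=env.get_obs();p=np.array(o["tool_pos"]);a=np.radians(o["tool_rot"][2]);Rm=np.array([[np.cos(a),-np.sin(a)],[np.sin(a),np.cos(a)]])
for n in("scene","top"):
    im,d=env.read_camera(n);P=cloud(n,d)
    q=(P[...,:2]-p[:2])@Rm
    m=(d>0)&(abs(q[...,0])<.06)&(abs(q[...,1])<.018)&(abs(P[...,2]-(p[2]+.006))<.005)&(im.min(2)>90)
    print(n,m.sum(),np.percentile(q[m],[1,99],axis=0).round(4),np.percentile(P[m][:,2],[5,50,95]).round(4))
    for r in env.cut_out(n,"cassette"):
        k=r["region"]&(d>0);print(np.median(P[k],0).round(3),q[k].min(0).round(3),q[k].max(0).round(3),P[k][:,2].max()) 
    u,v=proj(n,p)[0].astype(int);cv2.imwrite(f"pics/h_{n}.png",cv2.resize(im[v-60:v+60,u-75:u+75,::-1],None,fx=4,fy=4,interpolation=2))
```

```text
t 6.12 pos [0.6557 0.0647 0.1611] rot [1.7995e+02 1.0000e-02 5.8900e+00] F [-0.  -1.1 -0.9] w 0.0401
shift [-0.0001 -0.0024  0.0451] turn -0.002
scene 33 [[ 0.0248 -0.017 ]
 [ 0.0325  0.0172]] [0.1643 0.1693 0.1718]
[ 0.346 -0.315  0.019] [-0.388 -0.38 ] [-0.314 -0.308] 0.0240925785948215
[ 0.425 -0.456  0.019] [-0.325 -0.53 ] [-0.248 -0.454] 0.024367301219716975Traceback (most recent call last):
  File "<stdin>", line 8, in <module>
    return _quantile_unchecked(
        a, q, axis, out, overwrite_input, method, keepdims, weights)
    return _ureduce(a,
                    func=_quantile_ureduce_func,
    ...<5 lines>...
                    overwrite_input=overwrite_input,
                    method=method)
    r = func(a, **kwargs)
    result = _quantile(arr,
                       quantiles=q,
    ...<2 lines>...
                       out=out,
                       weights=wgt)
    slices_having_nans = np.isnan(arr[-1, ...])
                                  ~~~^^^^^^^^^
IndexError: index -1 is out of bounds for axis 0 with size 0
```

View pics/h_scene.png

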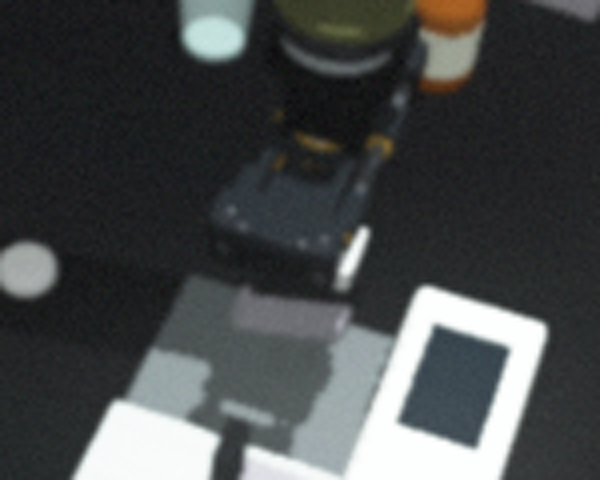

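Call:
move_arm --steps '[[[0,-0.002,0.02],0],[[0,-0.002,0.04],0],[[0,-0.002,0.048],0],[[0,-0.002,0.048],0],[[0,-0.002,0.048],0],[[0,-0.002,0.048],0]]' --squeeze 4

```text
time_s: 7.02
tool_pos: [0.6561, 0.0685, 0.1139]
tool_rot: [180.0, -0.1, 6.0]
force: [0.1, -0.4, -0.4]
grip_width: 0.0402
```

```bash
cat >> h.py <<'E'
def avg(n=8):
    L=[]
    for i in range(n):
        o=env.get_obs();L.append(np.r_[o["tool_pos"],o["force"],o["tool_rot"][2]]);env.read_camera("scene")
    L=np.array(L);print("avg",L.mean(0).round(4),"sd",L.std(0).round(4));return L.mean(0)
E
python3 -c "
from h import *
avg();to(.6553,.067,.116,6)"
```

```text
avg [ 0.6559  0.0684  0.1135  0.3714 -0.4042 -0.2773  6.0043] sd [2.000e-04 1.000e-04 2.000e-04 1.859e-01 3.031e-01 2.624e-01 2.500e-03]
t 7.42 pos [0.6556 0.0683 0.1131] rot [179.99  -0.     6.  ] F [ 1.  -0.3 -0.7] w 0.0401
shift [-0.0004  0.0013 -0.0029] turn 0.0001
```

Call:
move_arm --steps '[[[0,0.0015,0.003],0],[[0,0.0015,0.006],0],[[0,0.0015,0.008],0],[[0,0.0015,0.009],0],[[0,0.0015,0.01],0],[[0,0.0015,0.01],0]]' --squeeze 3

```text
time_s: 8.18
tool_pos: [0.6557, 0.0669, 0.103]
tool_rot: [180.0, -0.0, 6.0]
force: [0.3, 0.2, -1.2]
grip_width: 0.0399
```

Call:
move_arm --steps '[[[0,0,0.001],0],[[0,0,0.002],0],[[0,0,0.002],0]]'

```text
time_s: 8.55
tool_pos: [0.6557, 0.0669, 0.1009]
tool_rot: [180.0, 0.0, 6.0]
force: [-0.9, -0.1, 0.9]
grip_width: 0.0398
```

Call:
move_arm --steps '[[[0,0,0.001],0],[[0,0,0.0015],0],[[0,0,0.0015],0]]'

```text
time_s: 8.93
tool_pos: [0.6557, 0.0669, 0.0995]
tool_rot: [180.0, 0.0, 6.0]
force: [-1.1, 1.3, 0.4]
grip_width: 0.0401
```

Run:
```python
from h import *
avg(4);to(.6553,.067,.0985,6);im,d=env.read_camera("scene");p=np.array([.65,.065,.09])
u,v=proj("scene",p)[0].astype(int);cv2.imwrite("pics/p1.png",cv2.resize(im[v-45:v+45,u-60:u+60,::-1],None,fx=6,fy=6,interpolation=2))
```

```text
avg [ 0.6558  0.0668  0.0995 -0.5598  0.4805 -0.1569  6.0041] sd [0.     0.     0.     0.3655 0.625  0.4911 0.0015]
t 9.12 pos [0.6558 0.0669 0.0995] rot [180.  -0.   6.] F [-0.1  0.6  0.2] w 0.0397
shift [-0.0005 -0.0002  0.001 ] turn 0.0001
```

View pics/p1.png

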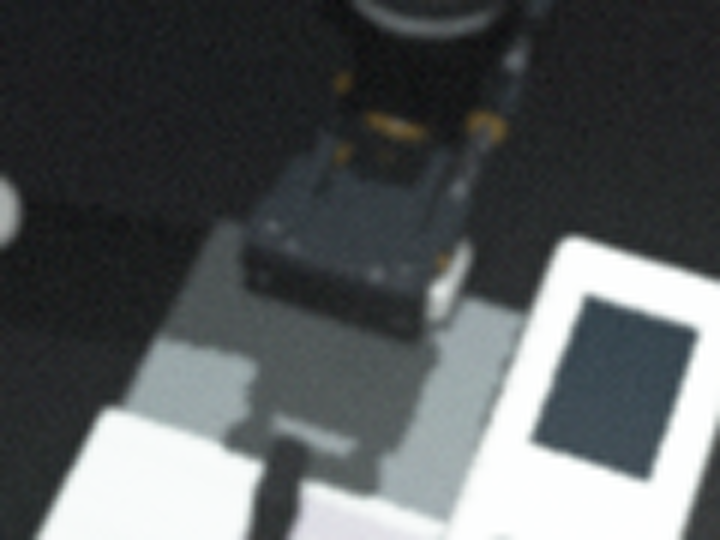

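Call:
move_arm --steps '[[[0,0,0.001],0],[[0,0,0.0015],0],[[0,0,0.0015],0]]'

```text
time_s: 9.55
tool_pos: [0.6558, 0.0669, 0.098]
tool_rot: [180.0, 0.0, 6.0]
force: [0.1, -0.5, -0.6]
grip_width: 0.04
```

```bash
cat > k.py <<'E'
from h import *
a=avg(3);r=np.radians(6);Rm=np.array([[np.cos(r),-np.sin(r)],[np.sin(r),np.cos(r)]])
for n in("scene","top"):
    im,d=env.read_camera(n);P=cloud(n,d);q=(P[...,:2]-[.6513,.0665])@Rm
    m=(d>0)&(abs(q[...,0])<.05)&(abs(q[...,1])<.025)&(im.min(2)>110)&(P[...,2]>.07)&(P[...,2]<.13)
    Q=np.c_[q[m],P[m][:,2]];print(n,len(Q));print(Q[np.argsort(Q[:,0])][::max(1,len(Q)//12)].round(4))
E
python3 k.py
```

```text
avg [ 0.6557  0.0668  0.098   0.0066 -0.241   0.0448  6.0041] sd [0.     0.     0.     0.3571 0.6654 0.5585 0.0009]
scene 29
[[ 0.0317 -0.0196  0.1086]
 [ 0.032  -0.0186  0.1033]
 [ 0.033  -0.0174  0.1149]
 [ 0.0339 -0.0015  0.1095]
 [ 0.034  -0.0115  0.1127]
 [ 0.0347 -0.0169  0.0984]
 [ 0.0348 -0.0199  0.1062]
 [ 0.0348 -0.0043  0.109 ]
 [ 0.0354  0.0115  0.1079]
 [ 0.0355  0.0038  0.1042]
 [ 0.0359 -0.0143  0.1044]
 [ 0.0362  0.0027  0.1015]
 [ 0.0367  0.0094  0.1025]
 [ 0.0368 -0.0075  0.1011]
 [ 0.0371  0.0003  0.1006]]
top 0
[]
```

Call:
move_arm --steps '[[[0,0,0.0007],0],[[0,0,0.0007],0]]'

```text
time_s: 10.05
tool_pos: [0.6558, 0.0668, 0.0973]
tool_rot: [180.0, -0.0, 6.0]
force: [-0.0, 0.6, 0.0]
grip_width: 0.0403
```

Call:
move_arm --steps '[[[0,0,0],0],[[0,0,0],0],[[0,0,0],0],[[0,0,0],0]]' --hand -0.5

```text
time_s: 10.55
tool_pos: [0.6558, 0.0668, 0.0973]
tool_rot: [180.0, -0.0, 6.0]
force: [-0.5, 0.1, -0.3]
grip_width: 0.0641
```

Call:
move_arm --steps '[[[0,0,-0.01],0],[[0,0,-0.03],0],[[0,0,-0.06],0],[[0,0,-0.08],0],[[0,0,-0.08],0]]'

```text
time_s: 11.18
tool_pos: [0.6571, 0.0672, 0.1802]
tool_rot: [180.0, -0.3, 6.0]
force: [0.8, -0.5, -1.3]
grip_width: 0.0654
```

```bash
python3 k.py; python3 -c "
from h import *
to(.664,-.058,.16,96);to(.664,-.058,.16,-84)"
```

```text
avg [ 0.6563  0.067   0.1785  0.5707 -0.1225 -0.9957  6.0031] sd [7.000e-04 2.000e-04 1.300e-03 1.973e-01 2.954e-01 3.328e-01 1.300e-03]
scene 352
[[-0.033  -0.005   0.0935]
 [-0.0267 -0.0072  0.0947]
 [-0.0205 -0.0101  0.1011]
 [-0.0152 -0.0015  0.1022]
 [-0.0083 -0.017   0.0853]
 [-0.0018 -0.0164  0.1049]
 [ 0.0052  0.0112  0.1061]
 [ 0.0115 -0.0088  0.111 ]
 [ 0.0174 -0.0016  0.1099]
 [ 0.0227 -0.0021  0.113 ]
 [ 0.0281 -0.003   0.1167]
 [ 0.0326 -0.0152  0.1121]
 [ 0.0367 -0.0162  0.1028]]
top 0
[]
t 11.43 pos [0.6549 0.0666 0.1758] rot [1.7999e+02 1.4000e-01 6.0000e+00] F [-1.1 -0.7  0.8] w 0.0654
shift [-0.004   0.1249  0.0159] turn -1.5708
t 11.43 pos [0.6549 0.0666 0.1758] rot [1.7999e+02 1.4000e-01 6.0000e+00] F [-1.1 -0.7  0.8] w 0.0654
shift [-0.004   0.1249  0.0159] turn 1.5708
```

```bash
python3 -c "
from h import *
print(env.get_obs()['qpos'])"
```

```text
[ 13.39958293  23.62399898 -28.27643485  85.01660333  11.35833283
  74.35842907 -99.96140312]
```

Call:
move_arm --steps '[[[0,0.02,0],-0.17],[[-0.001,0.05,0],-0.35],[[-0.002,0.08,0],-0.53],[[-0.004,0.11,0],-0.71],[[-0.004,0.125,0],-0.89],[[-0.004,0.125,0],-1.07],[[-0.004,0.125,0],-1.25],[[-0.004,0.125,0],-1.43],[[-0.004,0.125,0],-1.571],[[-0.004,0.125,0],-1.571],[[-0.004,0.125,0],-1.571]]'

```text
time_s: 12.8
tool_pos: [0.6646, -0.0579, 0.1768]
tool_rot: [-179.9, -0.0, 95.9]
force: [0.8, 1.1, -0.0]
grip_width: 0.0654
```

```bash
cat > c.py <<'E'
from h import *
r=np.radians(6);Rm=np.array([[np.cos(r),-np.sin(r)],[np.sin(r),np.cos(r)]])
im,d=env.read_camera("scene");P=cloud("scene",d)
for k in env.cut_out("scene","cassette"):
    m=k["region"]&(d>0);c=np.median(P[m],0)
    if c[2]<.06: continue
    q=(P[m][:,:2]-[.6513,.0665])@Rm;z=P[m][:,2]
    # rest frame
    X=q[:,0]*np.cos(.3)+(z-.085)*np.sin(.3);Z=-q[:,0]*np.sin(.3)+(z-.085)*np.cos(.3)
    t=Z>.0135;(cc,s,a)=cv2.minAreaRect((np.c_[X,q[:,1]][t]*1000).astype(np.float32))
    A=np.c_[X[t],q[t,1],np.ones(t.sum())];print(k["conf"],"restframe top rect",np.round(cc,1),np.round(s,1),round(a,1),"Zmed",np.median(Z[t]).round(4),"plane",np.linalg.lstsq(A,Z[t],rcond=None)[0].round(4),t.sum())
E
cat >> c.py <<'E'
cv2.imwrite("pics/full.png",im[...,::-1])
u,v=proj("scene",[.65,0,.08])[0].astype(int);cv2.imwrite("pics/cur.png",cv2.resize(im[v-65:v+60,u-80:u+80,::-1],None,fx=4.7,fy=4.7,interpolation=2))
E
python3 c.py;python3 -c "
from h import *
print(env.get_obs()['qpos'].round(1));avg(3);to(.6644,-.0578,.079,96)"
```

```text
0.6 restframe top rect [ 20.5 -75.1] [ 50.2 180.7] 20.9 Zmed 0.019 plane [ 0.7511 -0.604   0.0161] 56
0.21 restframe top rect [-57.7  80.6] [ 20.7 586.6] 30.4 Zmed 0.0413 plane [1.7199 0.2963 0.2783] 56
[ 32.6  27.4 -40.9  83.3  18.1  76.1  -3.5]
avg [ 6.64800e-01 -5.79000e-02  1.77200e-01  1.68200e-01  6.30800e-01
 -5.57000e-02  9.59529e+01] sd [0.000e+00 0.000e+00 1.000e-04 4.190e-01 2.827e-01 2.692e-01 1.360e-02]
t 13.05 pos [ 0.6649 -0.0578  0.1774] rot [1.800e+02 1.000e-02 9.598e+01] F [ 0.1 -0.6  0.3] w 0.0649
shift [ 0.0001 -0.0005  0.0984] turn -0.0003
```

View pics/cur.png

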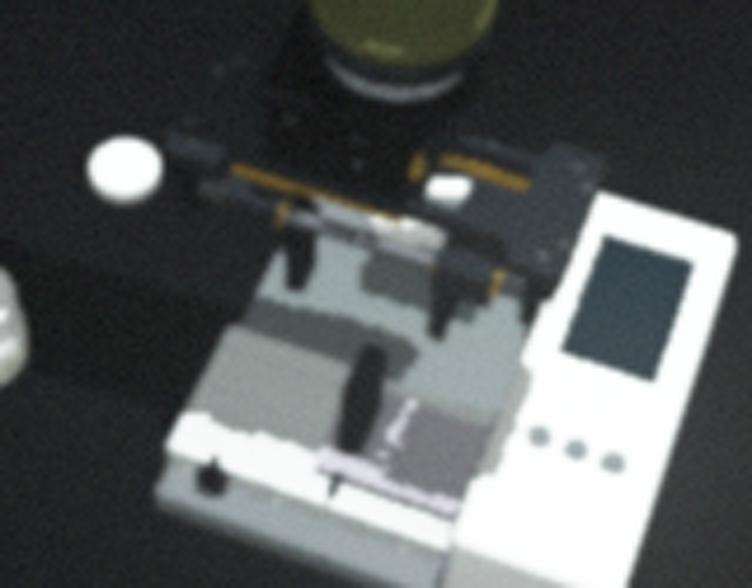

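Picture: the tab is at crop (362,395), still at home, with the fingers poised over it. The cassette is mostly hidden by the hand, so I'll step aside briefly to check it.

Call:
move_arm --steps '[[[-0.03,-0.05,0],0],[[-0.06,-0.1,0],0],[[-0.06,-0.15,0],0],[[-0.06,-0.17,0],0],[[-0.06,-0.17,0],0]]'

```text
time_s: 13.68
tool_pos: [0.5011, -0.1362, 0.1777]
tool_rot: [-180.0, 0.1, 95.9]
force: [0.8, 0.9, 0.5]
grip_width: 0.0653
```

```bash
python3 c.py;python3 -c "
from h import *
avg(3);to(.6644,-.0578,.16,96)"
```

```text
avg [ 0.5031 -0.135   0.1777  0.3649  0.2318 -0.4328 96.0474] sd [1.000e-04 2.000e-04 1.000e-04 1.292e-01 3.528e-01 5.957e-01 2.620e-02]
t 13.93 pos [ 0.5031 -0.1347  0.1774] rot [ 1.7996e+02 -4.0000e-02  9.6080e+01] F [-0.   0.  -0.3] w 0.0654
shift [0.0594 0.1685 0.0176] turn 0.0015
```

View pics/cur.png

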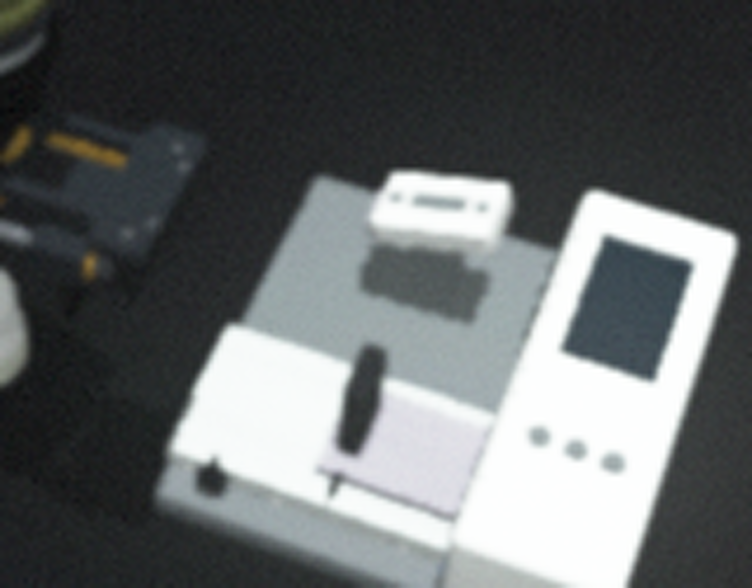

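Picture: the cassette sits face up on the rest, centre at crop (440,215), tilted with the bar. Next I'll measure its pose and refine the mark and pointer from this clear view.

Run:
```python
from h import *
from scipy.optimize import fsolve
r=np.radians(6);Rm=np.array([[np.cos(r),-np.sin(r)],[np.sin(r),np.cos(r)]])
im,d=env.read_camera("scene");P=cloud("scene",d)
q=(P[...,:2]-[.6513,.0665])@Rm;z=P[...,2]
X=q[...,0]*np.cos(.3)+(z-.085)*np.sin(.3);Z=-q[...,0]*np.sin(.3)+(z-.085)*np.cos(.3)
t=(d>0)&(abs(X)<.055)&(abs(q[...,1])<.035)&(Z>.0135)&(Z<.025)
A=np.c_[X[t],q[...,1][t],np.ones(t.sum())];print(cv2.minAreaRect((A[:,:2]*1000).astype(np.float32)),np.median(Z[t]),np.linalg.lstsq(A,Z[t],rcond=None)[0].round(3),t.sum())
# dark mark/pointer pixels
g=im.astype(int).sum(2)
u0,v0=proj("scene",[.65,0,.08])[0].astype(int)
c=lambda x,y:(u0-80+x/4.7,v0-65+y/4.7)
o=np.array([.678,.004])
for nm,uv,h in(("fin tip",c(214,462),.050),("saddle mid",c(211,480),.036),("ptr end",c(332,494),.050),("ptr root",c(338,476),.050)):
    f=fsolve(lambda s:proj("scene",[*s,h])[0]-uv,[.6,-.1]);print(nm,np.round(uv,1),((f-o)@Rm).round(4))
W=im[int(v0-65+430/4.7):int(v0-65+500/4.7),int(u0-80+180/4.7):int(u0-80+360/4.7)].sum(2)//3
print(int(u0-80+180/4.7),int(v0-65+430/4.7));print(W)
for h,(x,y) in((.05,(-.082,-.109)),(.038,(-.082,-.109)),(.03,(-.082,-.109)),(.05,(-.02,-.103))):
    print(proj("scene",[*(o+Rm@[x,y]),h]).round(1))
```

```text
((5.930490493774414, -0.2826404571533203), (72.03191375732422, 45.0843391418457), 1.3335583209991455) 0.01953262977512077 [-0.003  0.026  0.02 ] 313
fin tip [254.5 250.3] [-0.0807 -0.1096]
saddle mid [253.9 254.1] [-0.081  -0.1129]
ptr end [279.6 257.1] [-0.0151 -0.1031]
ptr root [280.9 253.3] [-0.0161 -0.0915]
247 243
[[158 223 245 248 248 249 249 249 248 248 248 248 248 248 248 248 248 249
  249 249 249 249 249 249 249 249 250 250 250 250 249 245 230 178 107  62
   54  55]
 [182 232 246 249 248 248 248 248 248 248 248 248 248 248 248 248 248 248
  248 249 249 249 249 249 249 249 249 249 249 249 248 240 221 168  94  59
   54  51]
 [211 241 247 248 249 249 248 248 249 249 248 248 248 248 249 248 248 248
  248 249 248 249 249 249 249 249 249 249 249 249 247 239 209 148  82  53
   53  53]
 [230 245 248 249 249 248 249 248 249 249 249 249 249 249 249 248 248 248
  249 248 249 248 249 248 249 249 249 249 249 248 245 235 214 160  90  56
   53  54]
 [235 245 247 249 249 249 248 246 247 248 249 248 248 249 249 249 249 248
  249 249 248 248 248 249 248 248 249 249 249 248 244 234 219 181 120
[... 970 characters left out ...]
 [164 162 155 123  70  47  41  45  48  65 106 140 156 166 175 188 208 220
  233 241 246 248 249 250 249 249 249 250 249 248 245 224 156 107 135 161
  166 171]
 [164 167 156 125  81  59  52  45  52  74 119 144 149 155 159 161 165 172
  187 208 227 240 246 247 249 249 250 250 249 249 247 222 145 133 197 224
  209 187]
 [165 164 158 133 105  83  70  60  67  90 131 153 159 158 161 154 154 151
  157 162 179 204 220 232 243 247 248 249 249 249 247 218 143 164 229 243
  243 238]
 [158 161 158 153 142 123 103  98  98 126 150 159 163 164 163 152 153 154
  150 154 162 170 175 189 205 222 233 241 246 248 247 224 182 216 242 248
  249 247]]
[[254.1 249.9]]
[[254.1 252.4]]
[[254.1 254. ]]
[[277.8 256.4]]
```

Cassette is at rest-frame (5.9, −0.3) mm and flat. Fin to pointer is about 62–65 mm by the image. Now grip the tab.

Call:
move_arm --steps '[[[0.02,0.05,0],0],[[0.04,0.1,0],0],[[0.055,0.15,0],0],[[0.06,0.168,0.02],0],[[0.06,0.168,0.02],0],[[0.06,0.168,0.05],0],[[0.06,0.168,0.08],0],[[0.06,0.168,0.098],0],[[0.06,0.168,0.098],0],[[0.06,0.168,0.098],0]]'

```text
time_s: 15.22
tool_pos: [0.6637, -0.0582, 0.0808]
tool_rot: [179.9, 0.0, 96.0]
force: [-0.0, -0.0, 0.5]
grip_width: 0.0648
```

Call:
move_arm --steps '[[[0,0,0],0],[[0,0,0],0],[[0,0,0],0],[[0,0,0],0],[[0,0,0],0],[[0,0,0],0]]' --hand 1 --squeeze 35

```text
time_s: 15.98
tool_pos: [0.6643, -0.0579, 0.0794]
tool_rot: [179.8, -0.0, 96.0]
force: [4.8, 0.4, -3.9]
grip_width: 0.0136
```

```bash
python3 -c "
from h import *
a=avg(3);to(a[0]-.063*np.cos(np.radians(6)),a[1]-.063*np.sin(np.radians(6)),a[2],96)"
```

```text
avg [ 6.64400e-01 -5.79000e-02  7.94000e-02  4.96400e+00  3.56400e-01
 -3.55990e+00  9.60243e+01] sd [0.     0.     0.     0.4329 0.1775 0.378  0.0015]
t 16.12 pos [ 0.6645 -0.0579  0.0794] rot [ 1.7979e+02 -1.0000e-02  9.6030e+01] F [ 5.5  0.2 -4.9] w 0.0136
shift [ 0.     -0.0631 -0.0002] turn 0.0005
```

Call:
move_arm --steps '[[[0,-0.01,0],0],[[0,-0.022,0],0],[[0,-0.035,0],0],[[0,-0.048,0],0],[[0,-0.056,0],0],[[0,-0.06,0],0],[[0,-0.062,0],0],[[0,-0.062,0],0],[[0,-0.062,0],0]]'

```text
time_s: 17.25
tool_pos: [0.6044, -0.0643, 0.0794]
tool_rot: [179.6, -0.0, 96.0]
force: [10.2, 0.8, -8.3]
grip_width: 0.014
```

Run:
```python
from h import *
avg(3);to(0,0,0,96);im,d=env.read_camera("scene")
u,v=254,250;cv2.imwrite("pics/m1.png",cv2.resize(im[v-25:v+20,u-30:u+30,::-1],None,fx=12,fy=12,interpolation=2))
print(im[v-12:v+10,u-10:u+15].sum(2)//3)
```

```text
avg [ 6.04500e-01 -6.43000e-02  7.94000e-02  1.07017e+01  6.75500e-01
 -8.62340e+00  9.60340e+01] sd [0.     0.     0.     0.3228 0.5684 0.2746 0.0031]
t 17.4 pos [ 0.6045 -0.0643  0.0794] rot [ 1.7957e+02 -2.0000e-02  9.6030e+01] F [ 9.9  0.6 -8.6] w 0.0134
shift [ 0.1275 -0.5949  0.075 ] turn 0.0006
[[ 23  26  31  40  82 117 141 143 146 148 142 132 120 104  72  45  32  33
   37  54  84 110 115 115 116]
 [ 25  26  32  54 103 133 144 145 144 143 139 129 119 108  86  57  43  36
   44  68 101 115 115 112 116]
 [ 25  28  41  81 121 140 144 144 144 145 143 137 121 114 103  88  70  62
   66  83 107 113 115 114 112]
 [ 27  37  78 114 135 147 146 150 146 158 179 174 147 126 117 108 100  94
   99 104 116 114 118 119 117]
 [ 32  66 137 175 176 162 151 150 162 184 198 203 195 173 147 128 119 113
  112 115 115 116 116 119 119]
 [ 41 113 198 232 231 214 188 190 210 208 187 190 200 198 180 162 137 117
  118 114 117 115 116 118 118]
 [ 75 161 229 245 246 242 236 235 238 228 193 178 172 160 153 167 157 128
  115 115 118 117 116 116 115]
 [112 204 242 248 248 248 247 247 247 243 235 222 184 125 102 
[... 813 characters left out ...]
39  34  37  45  66 111 147 179 207 223
  232 240 245 247 248 249 249]
 [146 160 163 160 162 150 119  65  37  35  41  47  61 108 138 152 163 171
  189 204 220 234 241 246 248]
 [153 164 162 163 164 152 126  81  56  47  43  46  71 120 142 150 154 155
  157 162 172 189 205 227 241]
 [156 159 160 160 164 157 135 103  82  65  59  60  87 128 154 157 157 153
  154 151 152 153 162 185 202]
 [135 146 155 158 160 157 151 139 121 100  96 101 121 148 160 162 160 158
  156 153 151 148 152 161 165]
 [107 121 132 141 145 151 158 156 150 144 137 143 152 160 165 166 164 162
  160 158 158 156 160 167 168]
 [ 90  92 102 112 123 133 144 153 156 156 161 159 161 163 165 163 160 166
  162 167 162 160 160 169 167]]
```

View pics/m1.png

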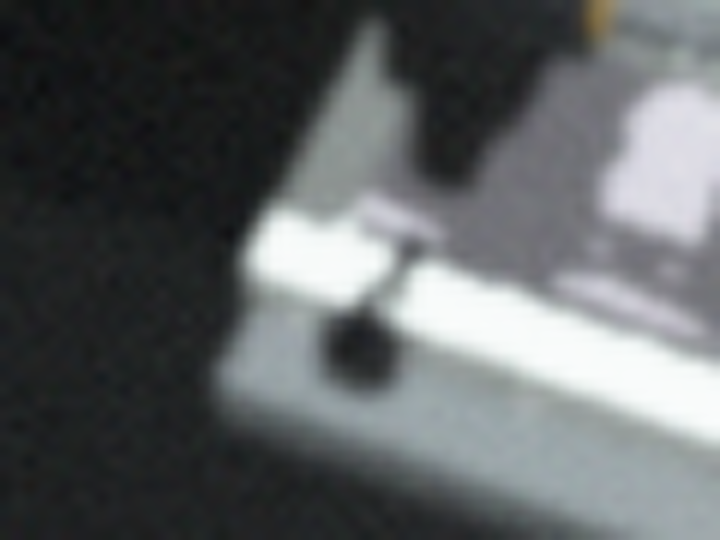

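Run:
```python
from h import *
from scipy.optimize import fsolve
r=np.radians(6);Rm=np.array([[np.cos(r),-np.sin(r)],[np.sin(r),np.cos(r)]]);o=np.array([.678,.004])
def inv(uv,h):
    f=fsolve(lambda s:proj("scene",[*s,h])[0]-uv,[.6,-.1]);return ((f-o)@Rm).round(4)
for p in((257.8,245),(257.4,246),(257,247),(256.2,248)):print("ptr",inv(p,.05))
print("home ptr",[inv(p,.05) for p in((280,253),(279.9,254),(279.5,255),(279.2,256))])
for p in((254.2,248),(254.1,249),(254.1,250)):print("fin",inv(p,.05),inv(p,.045))
for z in(.03,.038,.05):
  for y in(-.103,-.109,-.115):print(z,y,proj("scene",[*(o+Rm@[-.082,y]),z]).round(1))
```

```text
ptr [-0.0792 -0.0918]
ptr [-0.0789 -0.095 ]
ptr [-0.0787 -0.0981]
ptr [-0.0794 -0.1017]
home ptr [array([-0.0185, -0.0917]), array([-0.0177, -0.0945]), array([-0.0176, -0.0976]), array([-0.0173, -0.1006])]
fin [-0.0841 -0.1037] [-0.0853 -0.1008]
fin [-0.0832 -0.1065] [-0.0844 -0.1037]
fin [-0.082  -0.1092] [-0.0832 -0.1064]
0.03 -0.103 [[255.1 252.2]]
0.03 -0.109 [[254.1 254. ]]
0.03 -0.115 [[253.2 255.9]]
0.038 -0.103 [[255.1 250.5]]
0.038 -0.109 [[254.1 252.4]]
0.038 -0.115 [[253.2 254.3]]
0.05 -0.103 [[255.1 248.1]]
0.05 -0.109 [[254.1 249.9]]
0.05 -0.115 [[253.2 251.8]]
```

Call:
move_arm --steps '[[[0,-0.002,0],0],[[0,-0.0033,0],0],[[0,-0.0033,0],0],[[0,-0.0033,0],0]]'

```text
time_s: 17.95
tool_pos: [0.6013, -0.0646, 0.0794]
tool_rot: [179.6, -0.0, 96.0]
force: [10.3, 1.1, -9.5]
grip_width: 0.0137
```

Run:
```python
from h import *
from scipy.optimize import fsolve
r=np.radians(6);Rm=np.array([[np.cos(r),-np.sin(r)],[np.sin(r),np.cos(r)]]);o=np.array([.678,.004])
def inv(uv,h):
    f=fsolve(lambda s:proj("scene",[*s,h])[0]-uv,[.6,-.1]);return ((f-o)@Rm).round(4)
avg(3);L=[env.read_camera("scene")[0].astype(float).sum(2)/3 for i in range(4)];im=np.mean(L,0)
cv2.imwrite("pics/m2.png",np.clip(cv2.resize(im[228:265,229:279],None,fx=14,fy=14,interpolation=2),0,255))
print(im[240:258,248:264].astype(int))
# centroid of darkness per row
for v in range(243,258):
    row=im[v,250:262];w=np.clip(np.median(row)-20-row,0,None);
    if w.sum()>0:
        k=250+np.argmin(row);s=slice(k-2,k+3);ww=im[v,s].max()-im[v,s];u=(ww*np.arange(k-2,k+3)).sum()/ww.sum();print(v,round(u,2),inv((u,v),.05))
```

```text
avg [ 6.01300e-01 -6.46000e-02  7.94000e-02  1.03369e+01  8.52100e-01
 -8.88630e+00  9.60351e+01] sd [0.     0.     0.     0.4058 0.1583 0.4733 0.0013]
[[119 138 144 144 147 146 142 129 115 104  95  85  71  73  93 111]
 [138 144 149 163 172 182 190 172 146 127 116 108 101 100 107 114]
 [177 167 177 204 206 199 206 200 183 160 137 124 115 113 113 114]
 [232 222 224 236 226 188 176 180 173 161 159 148 123 117 114 116]
 [246 243 243 245 236 206 175 154 127 121 135 135 121 116 116 114]
 [248 248 248 248 246 239 226 182 117 107 126 127 118 116 117 114]
 [249 248 249 249 248 246 234 182 124 159 184 174 154 135 120 116]
 [246 247 248 249 248 245 223 149 131 202 234 234 224 198 165 143]
 [227 240 245 246 246 238 191 123 156 228 245 247 245 240 232 210]
 [181 204 219 229 236 219 151 135 204 241 248 249 248 247 247 242]
 [161 164 164 170 173 146 105 147 221 244 248 249 249 249 249 248]
 [165 163 139 110  89  70  64 115 187 232 244 247 248 249 249 249]
 [165 160 125  81  48  39  42  67 115 171 208 229 241 246 247 248]
 [163 154 120  68  40  35  40  45  67 108 148 180 208 223 232 240]
 [162 154 119  65  41  35  39  44  63 103 138 153 163 172 186 205]
 [162 153 124  78  56  44  41  44  72 116 142 149 153 155 157 161]
 [162 157 133 102  83  68  56  59  90 130 153 157 158 156 150 152]
 [160 160 151 139 120 101  93  98 122 148 161 163 162 158 153 151]]
243 261.6 [-0.0726 -0.0825]
244 261.65 [-0.0713 -0.0852]
245 257.4 [-0.0801 -0.0922]
246 256.43 [-0.0812 -0.096 ]
247 255.68 [-0.0818 -0.0995]
248 255.22 [-0.0817 -0.1027]
249 254.62 [-0.082 -0.106]
250 253.69 [-0.083  -0.1096]
251 253.41 [-0.0825 -0.1126]
252 253.26 [-0.0816 -0.1155]
253 253.41 [-0.0802 -0.118 ]
254 253.43 [-0.079  -0.1207]
255 253.68 [-0.0772 -0.1231]
256 253.95 [-0.0755 -0.1255]
257 253.99 [-0.0742 -0.1281][ WARN:0@4.589] global loadsave.cpp:1063 imwrite_ Unsupported depth image for selected encoder is fallbacked to CV_8U.
```

View pics/m2.png

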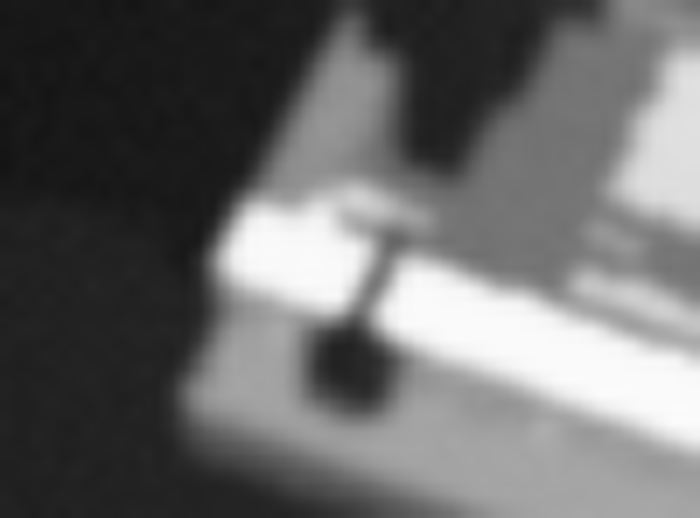

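Picture: the pointer runs straight into the fin in one line (pointer x ≈ −81.8 mm, fin ≈ −82 to −83 mm). Hold for 3.75 s.

Call:
move_arm --steps '[[[0,0,0],0],[[0,0,0],0],[[0,0,0],0],[[0,0,0],0],[[0,0,0],0],[[0,0,0],0],[[0,0,0],0],[[0,0,0],0],[[0,0,0],0],[[0,0,0],0],[[0,0,0],0],[[0,0,0],0],[[0,0,0],0],[[0,0,0],0],[[0,0,0],0],[[0,0,0],0]]'

```text
time_s: 20.3
tool_pos: [0.6013, -0.0646, 0.0794]
tool_rot: [179.6, -0.0, 96.0]
force: [10.8, 1.1, -8.6]
grip_width: 0.0141
```

Call:
move_arm --steps '[[[0,0,0],0],[[0,0,0],0],[[0,0,0],0],[[0,0,0],0],[[0,0,0],0],[[0,0,0],0],[[0,0,0],0],[[0,0,0],0],[[0,0,0],0],[[0,0,0],0],[[0,0,0],0],[[0,0,0],0],[[0,0,0],0],[[0,0,0],0]]'

```text
time_s: 22.05
tool_pos: [0.6013, -0.0646, 0.0794]
tool_rot: [179.6, -0.0, 96.0]
force: [10.1, 0.3, -9.1]
grip_width: 0.0136
```

Run:
```python
from h import *
avg(2);r=np.radians(6);Rm=np.array([[np.cos(r),-np.sin(r)],[np.sin(r),np.cos(r)]])
z0=np.load("scene.npz");im,d=env.read_camera("scene");P=cloud("scene",d)
q=(P[...,:2]-[.6513,.0665])@Rm;z=P[...,2]
X=q[...,0]*np.cos(.3)+(z-.085)*np.sin(.3);Z=-q[...,0]*np.sin(.3)+(z-.085)*np.cos(.3)
t=(d>0)&(abs(X)<.055)&(abs(q[...,1])<.035)&(Z>.0135)&(Z<.025)&(im.min(2)>90)
print("cassette",cv2.minAreaRect((np.c_[X,q[...,1]][:0] if 0 else np.c_[X[t],q[...,1][t]]*1000).astype(np.float32)),t.sum())
for n in("tip_box","control_disc","reagent","beaker","jar"):
    print(n,[(round(k["conf"],2),np.round(k["uv"]).astype(int).tolist()) for k in env.cut_out("scene",n)[:2]])
cv2.imwrite("pics/end.png",cv2.resize(im[...,::-1],(800,600)))
```

```text
avg [ 6.01300e-01 -6.46000e-02  7.94000e-02  1.03362e+01  3.63500e-01
 -8.95860e+00  9.60380e+01] sd [0.     0.     0.     0.2276 0.0384 0.1226 0.0003]
cassette ((6.220310211181641, -0.6074466705322266), (42.75080108642578, 68.96553039550781), 89.43270874023438) 313
tip_box [(0.83, [222, 302])]
control_disc [(0.4, [203, 220])]
reagent [(0.61, [340, 126]), (0.57, [271, 239])]
beaker [(0.5, [336, 127]), (0.41, [290, 126])]
jar [(0.72, [312, 246]), (0.59, [206, 219])]
```

View pics/end.png

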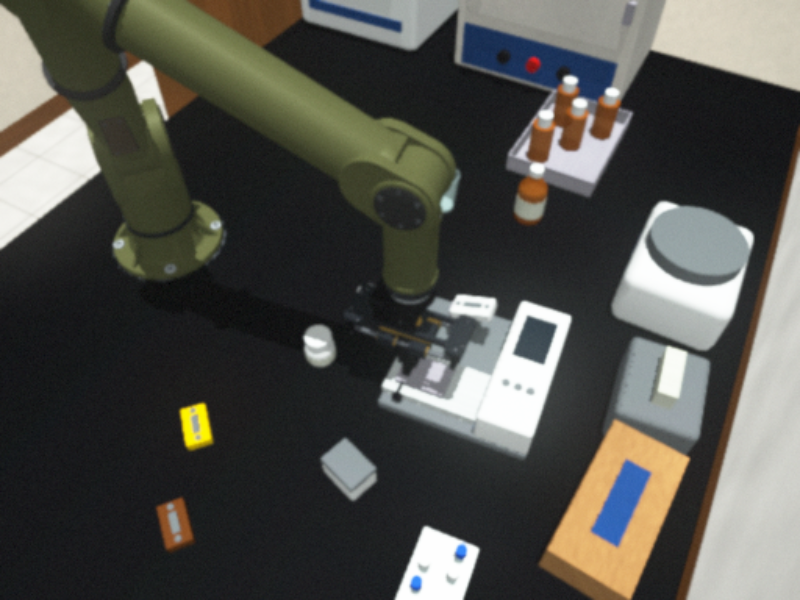

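Everything is in place: cassette on the rest at (475,305), jar, tip box, bottle and beaker unmoved. The disc is hidden behind the gripper, which stayed above its height.

```bash
python3 -c "
from h import *
print(env.sign_off())"
```

```text
the job is handed in; nothing more can be done
None
```

The cassette is on the sloped rest, and I handed the job in at about 22.3 s with the robot still holding the slide at the mark. The hand-in gives no verdict, so the figures below are my own checks.

- **Cassette:** It lies face up, flat and lengthwise on the rest. The last measurement put it 6 mm uphill of the lip and 0.6 mm off the centre line. It was set down with no contact force above sensor noise, and it had not moved when I looked again at the end.
- **Slide:** The grip on the tab was set to 35 N, with about 10 N of spring pull. By the camera the pointer was at about -81.8 mm and the fin at -82 to -83 mm in the reader's frame, so they agree to about 1 mm. I held it there for over 4 s before handing in, and the tool position stayed constant.
- **Bystanders:** The jar, tip box, bottle and beaker look unmoved in the final picture, the beaker partly behind the arm. The control disc was hidden behind the gripper, so I did not see it. The fingertips stayed above its height near the reader.
- **Disagreement:** In the same view the pointer's home position read about 2 mm further back than the reader's given dimensions imply. I therefore set the slide by lining pointer and fin up directly in the image, not by the given distance.

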